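# Count to the third gap of the jam rack and push the spare jar in

### The job

The spare jam jar standing in front of the wire divider rack belongs in the rack's third gap, counted from the end where the folded card stands. Starting at the end wire beside the card, run a fingertip along the rack to count, touching the first, second and third wires in turn, then push the jar along the counter with the fingers into the gap just past the third wire until it stands wholly between the wires. Only push the jar, never lift it or knock it over, and leave the other jars and tableware standing where they are.

Things in the scene. Friction and masses are not known exactly. Their poses are not given: they have to be found in the camera images.
- rack: steel divider rack fixed to the counter: 7 parallel wires 60 mm apart form 6 gaps, 52 mm clear, open above and towards the robot, without a floor (jars slide on the counter), closed by a back plate 55 mm high at x = 128 mm. Origin: on the counter, middle of the line of the wires' front ends; x into the gaps, y along the row (to the robot's left). Gap centres: y = +150, +90, +30, -30, -90, -150 mm
- jar: the spare jam jar, the only small jar standing outside the rack, on the counter between robot and rack: an upright cylinder 44 mm in diameter and 42 mm high with a flat steel lid, about 70 g (50 to 100 g). Origin: centre of its underside; z up. It slides on the counter and does not roll while upright
- card: folded cream paper card (a little tent 75 mm wide along the rack, 40 mm deep, 57 mm high), fixed to the counter close beside one end of the rack, 55 mm beyond the end wire: it marks the end from which to count. Origin: centre of its foot. Which end varies
- spoon_pot: white pot of teaspoons (56 mm across, 120 mm high with the spoons), fixed to the counter beside the other end of the rack. Origin: centre of its foot
- wire_a: rack wire, steel 8 mm thick, number 1 from the rack's +y (robot's left) end, at y = +180 mm of the rack. It rises from the counter at the rack's front line, bends and runs level to the back plate, its top 35 mm above the counter. Origin: on the top line of the wire, 30 mm behind its front end; axes as the rack's
- wire_b: rack wire, steel 8 mm thick, number 2 from the rack's +y (robot's left) end, at y = +120 mm of the rack. It rises from the counter at the rack's front line, bends and runs level to the back plate, its top 35 mm above the counter. Origin: on the top line of the wire, 30 mm behind its front end; axes as the rack's
- wire_c: rack wire, steel 8 mm thick, number 3 from the rack's +y (robot's left) end, at y = +60 mm of the rack. It rises from the counter at the rack's front line, bends and runs level to the back plate, its top 35 mm above the counter. Origin: on the top line of the wire, 30 mm behind its front end; axes as the rack's
- wire_d: rack wire, steel 8 mm thick, number 4 from the rack's +y (robot's left) end, at y = +0 mm of the rack. It rises from the counter at the rack's front line, bends and runs level to the back plate, its top 35 mm above the counter. Origin: on the top line of the wire, 30 mm behind its front end; axes as the rack's
- wire_e: rack wire, steel 8 mm thick, number 5 from the rack's +y (robot's left) end, at y = -60 mm of the rack. It rises from the counter at the rack's front line, bends and runs level to the back plate, its top 35 mm above the counter. Origin: on the top line of the wire, 30 mm behind its front end; axes as the rack's
- wire_f: rack wire, steel 8 mm thick, number 6 from the rack's +y (robot's left) end, at y = -120 mm of the rack. It rises from the counter at the rack's front line, bends and runs level to the back plate, its top 35 mm above the counter. Origin: on the top line of the wire, 30 mm behind its front end; axes as the rack's
- wire_g: rack wire, steel 8 mm thick, number 7 from the rack's +y (robot's left) end, at y = -180 mm of the rack. It rises from the counter at the rack's front line, bends and runs level to the back plate, its top 35 mm above the counter. Origin: on the top line of the wire, 30 mm behind its front end; axes as the rack's
- stock1: jam jar already in the rack, same as the spare one, at the back of the gap number 1 from the rack's +y end, its centre about 97 mm behind the front line. Origin: centre of its underside
- stock2: jam jar already in the rack, same as the spare one, at the back of the gap number 3 from the rack's +y end, its centre about 97 mm behind the front line. Origin: centre of its underside
- stock3: jam jar already in the rack, same as the spare one, at the back of the gap number 4 from the rack's +y end, its centre about 97 mm behind the front line. Origin: centre of its underside
- stock4: jam jar already in the rack, same as the spare one, at the back of the gap number 5 from the rack's +y end, its centre about 97 mm behind the front line. Origin: centre of its underside
- honey: taller honey jar, 52 mm in diameter, 76 mm high, standing to one side in front of the rack. Origin: centre of its underside
- egg_cup: white egg cup with an egg, 48 mm in diameter, 77 mm high, standing to one side in front of the rack. Origin: centre of its underside
- salt: glass salt shaker, 40 mm in diameter, 79 mm high, far to one side of the counter. Origin: centre of its underside
- creamer: white mug-shaped creamer with a handle, 64 mm in diameter, 75 mm high, far to one side of the counter. Origin: centre of its underside
There are look-alikes about, which are no part of the job. Leave any blue or purple look-alike of the jar alone.

How it is judged:
By the outcome, as a careful person would: the job done as asked, in the order asked, and still so for the second after the job is handed in, with the robot touching nothing.
It also fails if it takes over 64 s, if anything falls off the work surface, if the arm or the gripper's body presses on something with over 40 N, if the wrist force passes 120 N, or if a joint passes its speed limit or range.

### The arm

A 6-joint arm with a two-finger parallel gripper is mounted at the origin on the work surface. World frame = base frame: x ahead of the robot, y to its left, z up, the work surface at z = 0. Lengths are in m, angles in rad, forces in N, time in s.
With the tool pointing down it reaches from about 0.3 to 0.75 m from the base axis. Payload 8.5 kg.
Tool frame: the origin (TCP) lies at the very end of the fingers, on their centre line; the grasp point (between the pads) lies 19 mm behind it (robot.grip_depth is the distance from the TCP to the grasp point, in m); z points along the fingers, y is the direction in which the jaws open and shut (so a half turn about z gives the same grasp; the last joint's range is limited). The gripper opens to 85 mm and grips with 20 to 120 N. Pads are 22 mm wide; open, the fingers measure 114 mm over their backs; the gripper's body (76 mm by 85 mm) begins 54 mm behind the grasp point. The pads swing forward as they close: fully open they stand 13 mm farther back than shut.
Start: joints at [-1.414, 0.381, 1.297, -0, 1.464, -0.215], TCP at [0.2, -0.512, 0.231] pointing down, gripper open.
Joint ranges: [-3.11, 3.11], [-0.89, 2.33], [0.22, 2.48], [-1.42, 4.56], [0.17, 2.85], [-2.88, 2.88]. Speed limits (rad/s): [2.39, 2.39, 3.14, 3.14, 3.14, 3.14].

### API

Orientations are given as a unit quaternion [w, x, y, z].
In Python, from cell import robot, viewer, nets gives the robot as it stands.
- The arm moves only by the shell command python3 -m crank 'ROWS' [FORCE]. ROWS is JSON, a list of rows, each a list of 3 entries, a list of its own where there are three numbers: the shift along the tool's x, y, z in cm, then the turn, a rotation vector about the tool's x, y, z in degrees, then the closure, from 0 (fully open) to 1 (shut). A call has 1 to 12 rows; each row shifts and turns the commanded pose from where the row before left it, along the tool's axes as they then stand; what a row does not reach is not made up. A row lasts 1/10 s, in which the tool goes at most 50 mm and 8.59 degrees, less where a joint would pass 70% of its speed; a pose out of reach is approached as far as the arm can. A call is refused whole if a number of a shift passes 5 or a number of a turn 8.59, either way. A call with a gripper value outside its range is refused whole. The fingers move at their own pace and stop on an object; FORCE is the grip in N (left out, the last holds). Time passes only in rows, so rows that do not move let the fingers close. It gives the time, the measured TCP pose, the force and the opening at its end, in the units of the state.
- robot.read_state(): the state, without advancing time (a new reading comes with each control period).
- viewer.get_image(name): name is "scene" or "side" or "wrist"; returns a dict with "color" (480x640x3 uint8, red, green, blue), "depth" (480x640 float32, m along the optical axis (not along the pixel's ray), 0 where there is no reading), "intrinsics" (3x3 intrinsics, pixels), "cam_to_world" (4x4, takes a point from camera to world coordinates); the wrist camera has in their place "T_tool_cam" (4x4, takes a point from camera to tool coordinates, whose origin is the TCP and whose axes are the flange's). Camera axes: x right, y down, z forward; pixel columns grow to the right and rows downward; lengths in m; the calibration is good to about 2 mm. The wrist camera is an equidistant fisheye: a pixel r from the principal point sees the ray r / f radians off the axis. A picture is of the moment at which its call begins: read the wrist's pose just before it.
- robot.job_done(): hands the job in, once; it reports no verdict.
Trained networks look in the newest picture that a camera, given by its name, has taken for a name from the list of things; names that differ only in an ending like _2 or _b are one class to them, and where a whole thing is asked for, a point or a joint stands for the part that bears it (a point fixed in the world has none). Each returns a list of dicts, best first, with "p" (0 to 1); they miss things now and then, are a little off and sometimes report something else, mostly with a low value. They report only what shows in the picture. A call takes as long as a camera call. They do not tell look-alikes from the thing itself.
- nets.cut_out(thing, camera): "pixels" (480x640 bool, what is visible of it) and "at" ([column, row] in pixels, amid what is visible of it).
The state is a dict: "time_s": time; "qpos": joint angles; "joint_vel": joint speeds; "joint_torque": joint torques, N m; "tcp_pos": TCP position; "tcp_rot": TCP orientation; "wrist_force": force on the tool from outside, world axes, zero at the start; "ft_torque": the same for the moment, N m; "finger_gap": finger opening in m.
Only numpy, scipy, OpenCV 4.12 (cv2) and the standard library are available. Lean on these libraries where they do the work, as an engineer would, in place of code of your own. Each camera call takes 0.05 s, during which the arm holds its last target.

## Working session

There is one attempt and no reset: what is moved stays moved. The work goes in short steps, Python scripts to look and compute and a shell command to move; the robot and the scene stay as the last step left them, time stands still between calls to the robot, and variables do not carry over. Pictures are saved under pics/ and viewed, and the job is handed in when it is done.

```bash
ls; mkdir -p pics; cat > h.py <<'E'
import numpy as np, cv2
from cell import robot, viewer, nets
def snap(n,f):
    im=viewer.get_image(n); cv2.imwrite('pics/'+f,cv2.cvtColor(im['color'],cv2.COLOR_RGB2BGR)); return im
def cloud(im):
    d=im['depth'];K=np.array(im['intrinsics']);v,u=np.mgrid[:480,:640]
    P=np.stack([(u-K[0,2])/K[0,0]*d,(v-K[1,2])/K[1,1]*d,d],-1)
    T=np.array(im['cam_to_world']); W=P@T[:3,:3].T+T[:3,3]; W[d==0]=np.nan; return W
E
python3 - <<'E'
from h import *
a=snap('scene','s1.png');b=snap('side','d1.png')
print(robot.read_state())
np.savez('c1.npz',s=cloud(a),d=cloud(b))
print(a['cam_to_world'],b['cam_to_world'])
E
```

```text
pics
{'time_s': 0.1, 'qpos': array([-1.41431122e+00,  3.81164749e-01,  1.29815467e+00, -3.85372610e-05,
        1.46360718e+00, -2.15286747e-01]), 'joint_vel': array([-1.30732226e-03, -1.27413620e-03, -1.89160033e-03, -3.78049393e-05,
        1.21871859e-03, -2.54391244e-03]), 'joint_torque': array([ 4.73489868e-03, -4.49221945e+01, -2.31654060e+01, -8.40585790e-05,
        3.67700428e-03,  4.60412252e-05]), 'tcp_pos': array([ 0.19975059, -0.51216656,  0.23076434]), 'tcp_rot': array([-6.67245910e-04,  9.82772299e-01,  1.84819269e-01,  4.58284063e-07]), 'wrist_force': array([-0.31835959,  0.05872878, -0.36701566]), 'ft_torque': array([0.02065102, 0.02194246, 0.02129632]), 'finger_gap': 0.08551541606006259}
[[ 0.43075682  0.76784528 -0.47419636  1.13149242]
 [ 0.90246009 -0.36870184  0.22276611 -0.27137426]
 [-0.00378716 -0.52390131 -0.85177055  1.06006207]
 [ 0.          0.          0.          1.        ]] [[-0.76441678 -0.33359671  0.55170665 -0.07971086]
 [-0.6442297   0.42867602 -0.63340742  0.72125886]
 [-0.02520078 -0.83961307 -0.54260005  0.67904139]
 [ 0.          0.          0.          1.        ]]
```

View pics/s1.png

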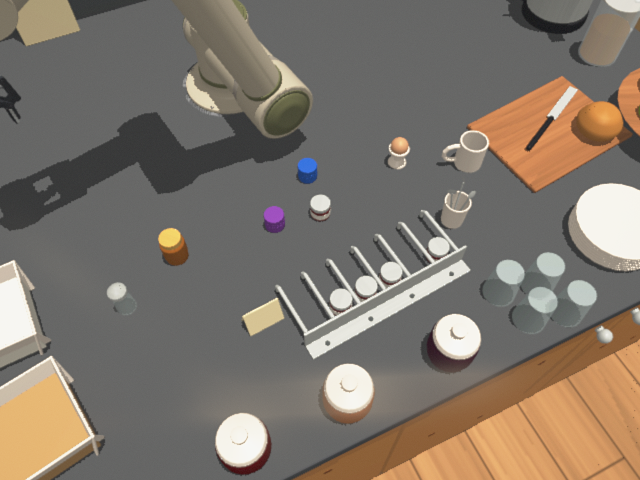

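View pics/d1.png

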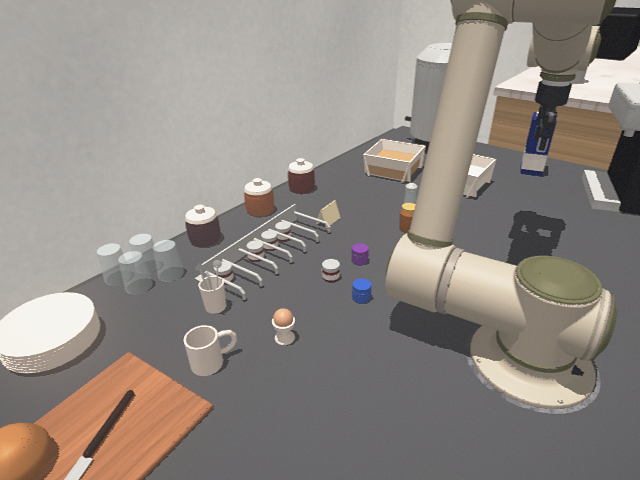

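The scene view shows the card at (264,317), which is the −y end. The spare jar with its steel lid is at (320,207). Look-alikes are purple (274,219), blue (307,170) and the stock jars in the rack at (341,300), (366,287), (391,272) and (438,247).

```bash
python3 - <<'E'
from h import *
a=viewer.get_image('scene');W=cloud(a);b=viewer.get_image('side');V=cloud(b)
for n in ['jar','rack','card','spoon_pot','wire_a','honey','egg_cup','salt']:
  for cam,C in (('scene',W),('side',V)):
    for r in nets.cut_out(n,cam)[:9]:
        if r['p']<.3: continue
        p=C[r['pixels']];p=p[~np.isnan(p[:,0])]
        if len(p)==0: continue
        lo,hi=np.percentile(p,[2,98],axis=0); t=p[p[:,2]>hi[2]-.006]
        print(n,cam,round(r['p'],2),np.round(r['at']),'mid',((lo+hi)/2).round(3)[:2],'z',hi[2].round(3),'top',t.mean(0).round(3))
c=a['color'][140:360,200:500]; cv2.imwrite('pics/crop.png',cv2.cvtColor(cv2.resize(c,None,fx=2.6,fy=2.6),cv2.COLOR_RGB2BGR))
E
```

```text
jar scene 0.9 [309. 170.] mid [0.372 0.05 ] z 0.045 top [0.373 0.052 0.042]
jar scene 0.75 [275. 218.] mid [ 0.464 -0.07 ] z 0.046 top [ 0.464 -0.07   0.042]
jar scene 0.71 [318. 292.] mid [ 0.667 -0.064] z 0.039 top [ 0.674 -0.063  0.035]
jar scene 0.69 [319. 209.] mid [0.48  0.032] z 0.045 top [0.479 0.033 0.042]
jar scene 0.68 [422. 251.] mid [0.645 0.178] z 0.038 top [0.667 0.177 0.034]
jar side 0.92 [330. 270.] mid [0.475 0.04 ] z 0.045 top [0.476 0.04  0.043]
jar side 0.82 [358. 291.] mid [0.369 0.059] z 0.045 top [0.369 0.058 0.043]
jar side 0.71 [357. 253.] mid [ 0.46  -0.062] z 0.045 top [ 0.46  -0.063  0.043]
jar side 0.44 [257. 272.] mid [0.644 0.165] z 0.038 top [0.637 0.18  0.035]
rack scene 0.7 [380. 297.] mid [0.682 0.059] z 0.056 top [0.73  0.051 0.054]
rack scene 0.62 [119. 299.] mid [ 0.518 -0.415] z 0.08 top [ 0.515 -0.416  0.078]
rack scene 0.54 [171. 245.] mid [ 0.448 -0.287] z 0.079 top [ 0.447 -0.287  0.076]
rack scene 0.45 [400. 153.] mid [0.428 0.257] z 0.076 top [0.426 0.259 0.074]
rack side 0.55 [251. 250.] mid [0.666 0.066] z 0.058 top [0.721 0.096 0.058]

[... 1422 characters left out ...]
5.] mid [0.682 0.058] z 0.056 top [0.73  0.051 0.054]
honey side 0.74 [409. 217.] mid [ 0.447 -0.277] z 0.079 top [ 0.446 -0.279  0.076]
egg_cup scene 0.95 [400. 152.] mid [0.423 0.259] z 0.076 top [0.425 0.259 0.074]
egg_cup scene 0.51 [120. 295.] mid [ 0.515 -0.415] z 0.08 top [ 0.515 -0.416  0.078]
egg_cup side 0.56 [281. 325.] mid [0.419 0.266] z 0.077 top [0.42  0.266 0.075]
salt scene 0.7 [120. 297.] mid [ 0.501 -0.421] z 0.08 top [ 0.515 -0.416  0.078]
salt scene 0.48 [365. 266.] mid [0.657 0.055] z 0.038 top [0.664 0.057 0.035]
salt scene 0.44 [319. 206.] mid [0.48  0.032] z 0.045 top [0.479 0.033 0.042]
salt side 0.51 [409. 193.] mid [ 0.513 -0.405] z 0.08 top [ 0.514 -0.407  0.077]
```

View pics/crop.png

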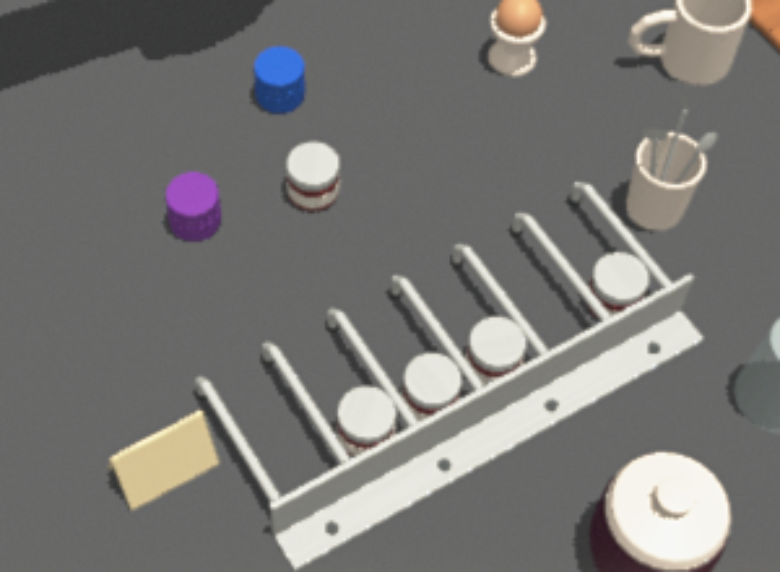

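```bash
cat > fit.py <<'E'
from h import *
from scipy.optimize import minimize
def fitrack(W,zt=.035):
    P=W.reshape(-1,3);P=P[~np.isnan(P[:,0])]
    m=(P[:,2]>.025)&(P[:,2]<.075)&(P[:,0]>.55)&(P[:,0]<.76)&(P[:,1]>-.145)&(P[:,1]<.255); P=P[m]
    w=P[(P[:,2]<.040)&(P[:,2]>.031)]; pl=P[(P[:,2]>.048)&(P[:,2]<.062)]
    def cost(v,full=0):
        y0,th=v;u=-w[:,0]*np.sin(th)+w[:,1]*np.cos(th)-y0
        r=u-np.round(u/.06)*.06; return np.minimum(np.abs(r),.008).mean()
    best=min((minimize(cost,[y0,th],method='Nelder-Mead') for y0 in np.arange(.03,.09,.01) for th in np.arange(-.16,.17,.04)),key=lambda r:r.fun)
    y0,th=best.x; c,s=np.cos(th),np.sin(th)
    xr=lambda p:p[:,0]*c+p[:,1]*s
    yr=lambda p:-p[:,0]*s+p[:,1]*c-y0
    on=np.abs(yr(w)-np.round(yr(w)/.06)*.06)<.004
    fr={int(k):(np.percentile(xr(w[on&(np.round(yr(w)/.06)==k)]),2).round(4)) for k in range(-4,5) if (on&(np.round(yr(w)/.06)==k)).sum()>8}
    return best.fun,y0,th,fr,np.median(xr(pl)),np.percentile(yr(pl),[.5,99.5]),np.median(w[on][:,2])
E
python3 - <<'E'
from fit import *
z=np.load('c1.npz')
for k in 'sd': print(fitrack(z[k]))
for k in 'sd':
    P=z[k].reshape(-1,3); 
    for n,c in (('jar',(.478,.036)),('blue',(.371,.055)),('purple',(.462,-.066))):
        t=P[(np.hypot(P[:,0]-c[0],P[:,1]-c[1])<.035)&(P[:,2]>.036)&(P[:,2]<.05)]
        (cx,cy),r=cv2.minEnclosingCircle(t[:,:2].astype(np.float32)); print(k,n,round(cx,4),round(cy,4),round(r,4),t[:,2].mean())
    t=P[(P[:,2]<.01)&(P[:,2]>-.01)&(abs(P[:,0]-.5)<.1)&(abs(P[:,1])<.1)];print('counter',np.median(t[:,2]))
E
```

```text
(np.float64(0.0039096714498421704), np.float64(-0.12131125679382969), np.float64(0.08660439859626276), {-1: np.float64(0.6082), 0: np.float64(0.6124), 1: np.float64(0.6085), 2: np.float64(0.61), 3: np.float64(0.6088), 4: np.float64(0.6106)}, np.float64(0.732120877059776), array([-0.07838028,  0.30890002]), np.float64(0.03419064525346105))
(np.float64(0.003955364415135206), np.float64(-0.05466159777056709), np.float64(0.08610561240704814), {-2: np.float64(0.6079), -1: np.float64(0.6084), 0: np.float64(0.6102), 1: np.float64(0.6066), 2: np.float64(0.6079), 3: np.float64(0.6067), 4: np.float64(0.6064)}, np.float64(0.7304070975261436), array([-0.14182145,  0.24278795]), np.float64(0.035238982566765054))
s jar 0.4784 0.0332 0.0235 0.04128353114279676
s blue 0.373 0.0512 0.0246 0.041155063625074456
s purple 0.4626 -0.0687 0.0232 0.04160275099044132
counter -0.00023844124572836023
d jar 0.4774 0.0389 0.0233 0.0424381981485602
d blue 0.3714 0.0567 0.0224 0.042427642241872635
d purple 0.4625 -0.0653 0.023 0.042163088591056025
counter 0.0012450524865779133
```

```bash
cat > plan.py <<'E'
import sys
from h import *
from scipy.spatial.transform import Rotation as R
O=np.array([.6046,.0543]);TH=.0863
def rk2w(x,y): return O+np.array([[np.cos(TH),-np.sin(TH)],[np.sin(TH),np.cos(TH)]])@[x,y]
def w2rk(p): return np.array([[np.cos(TH),np.sin(TH)],[-np.sin(TH),np.cos(TH)]])@(np.array(p)[:2]-O)
def rot(s): return R.from_quat(np.array(s['tcp_rot'])[[1,2,3,0]])
def plan(x,y,z,yaw=0,s=None):
    s=s or robot.read_state(); r=rot(s); a=TH+np.radians(yaw)
    t=R.from_matrix(np.array([[np.cos(a),np.sin(a),0],[np.sin(a),-np.cos(a),0],[0,0,-1]]))
    d=np.r_[rk2w(x,y),z]-s['tcp_pos']
    print('t',round(s['time_s'],2),'rack xy mm',(w2rk(s['tcp_pos'])*1000).round(1),'z',(s['tcp_pos'][2]*1000).round(1),'F',np.round(s['wrist_force'],1),'gap',round(s['finger_gap'],4))
    print('shift now-axes cm',(r.inv().apply(d)*100).round(2),'final-axes cm',(t.inv().apply(d)*100).round(2),'turn deg',np.degrees((r.inv()*t).as_rotvec()).round(2))
if __name__=='__main__': plan(*map(float,sys.argv[1:]))
E
python3 plan.py .03 -.172 .12 0
python3 -m crank '[[[0,0,0],[0,0,8.2],0.5],[[0,0,0],[0,0,8.2],1],[[4,-3,0],[0,0,0],1],[[4,-3,0],[0,0,0],1],[[4,-3,0],[0,0,0],1],[[4,-3,0],[0,0,0],1],[[4,-3,0],[0,0,0],1],[[4,-3,0],[0,0,0],1],[[4,-3,0],[0,0,0],1],[[4,-3,0],[0,0,0],1]]' 30
python3 plan.py .03 -.172 .12 0
```

```text
t 1.0 rack xy mm [-452.1 -529.7] z 231.3 F [-0.   0.   0.1] gap 0.0854
shift now-axes cm [ 56.34 -20.74  11.13] final-axes cm [ 48.21 -35.77  11.13] turn deg [-0.    0.   16.36]
time_s: 2.0
tcp_pos: [0.4994, -0.2443, 0.2315]
tcp_rot: [0.0, 0.999, 0.043, 0.0]
wrist_force: [-0.3, -1.2, 0.7]
finger_gap: 0.0003
t 2.0 rack xy mm [-130.5 -288.4] z 231.5 F [-0.3 -1.2  0.7] gap 0.0003
shift now-axes cm [ 16.04 -11.66  11.15] final-axes cm [ 16.05 -11.64  11.15] turn deg [ 0.02 -0.01 -0.04]
```

```bash

python3 -m crank '[[[4,-2.9,1],[0,0,0],1],[[4,-2.9,1],[0,0,0],1],[[4,-2.9,1],[0,0,0],1],[[4,-2.9,1],[0,0,0],1],[[0,0,2],[0,0,0],1],[[0,0,2],[0,0,0],1]]'
python3 plan.py .03 -.172 .12 0
python3 - <<'E'
from h import *
im=snap('wrist','w1.png'); print(im['T_tool_cam'],im['intrinsics'])
E
```

```text
time_s: 2.6
tcp_pos: [0.6473, -0.1163, 0.1505]
tcp_rot: [0.0, 0.999, 0.044, 0.0]
wrist_force: [-0.0, -0.3, -0.1]
finger_gap: -0.0
t 2.6 rack xy mm [  27.8 -173.6] z 150.5 F [-0.  -0.3 -0.1] gap -0.0
shift now-axes cm [ 0.22 -0.16  3.05] final-axes cm [ 0.22 -0.16  3.05] turn deg [ 0.01 -0.01  0.1 ]
[[-1.55679313e-03 -9.49132310e-01 -3.14873681e-01  8.10511844e-02]
 [ 9.99998363e-01 -1.18730086e-03 -1.36526169e-03 -5.16521818e-04]
 [ 9.21964187e-04 -3.14875291e-01  9.49132605e-01 -1.42207233e-01]
 [ 0.00000000e+00  0.00000000e+00  0.00000000e+00  1.00000000e+00]] [[371.64829954   0.         325.08062717]
 [  0.         371.64829954 238.25856243]
 [  0.           0.           1.        ]]
```

View pics/w1.png

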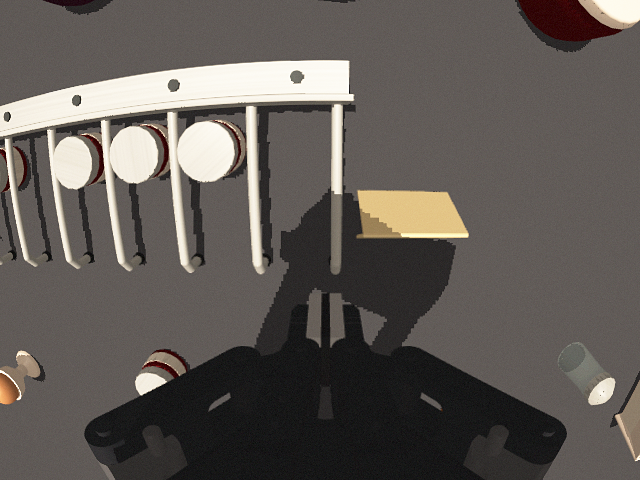

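The wrist view shows the end wire g at column 336 with the card to its right (412,214). Wires f and e are at about columns 258 and 188 at their front ends. I'll refine the rack pose from this view.

```bash
cat >> plan.py <<'E'
def wcloud(im,s):
    d=im['depth'];K=np.array(im['intrinsics']);v,u=np.mgrid[:480,:640]
    X=(u-K[0,2])/K[0,0];Y=(v-K[1,2])/K[1,1];r=np.hypot(X,Y)+1e-9
    k=np.tan(r)/r; P=np.stack([X*k*d,Y*k*d,d],-1)
    T=np.array(im['T_tool_cam']);P=P@T[:3,:3].T+T[:3,3]
    W=rot(s).apply(P.reshape(-1,3)).reshape(480,640,3)+s['tcp_pos']; W[(d==0)]=np.nan; return W
E
python3 - <<'E'
from plan import *
from fit import fitrack
s=robot.read_state(); im=viewer.get_image('wrist'); W=wcloud(im,s)
Q=W.copy(); g=np.hypot(Q[...,0]-s['tcp_pos'][0],Q[...,1]-s['tcp_pos'][1])
print(fitrack(W))
P=W.reshape(-1,3)
for n,c in (('jar',(.478,.036)),):
    t=P[(np.hypot(P[:,0]-c[0],P[:,1]-c[1])<.035)&(P[:,2]>.036)&(P[:,2]<.05)]
    (cx,cy),r=cv2.minEnclosingCircle(t[:,:2].astype(np.float32)); print(n,cx,cy,r,t[:,2].mean())
for uv in ((336,200),(258,240),(188,240),(400,236),(450,236),(358,236)): print(uv,W[uv[1],uv[0]].round(4),(w2rk(W[uv[1],uv[0]])*1000).round(1))
E
```

```text
(np.float64(0.0026340745371813963), np.float64(-0.059929643683664706), np.float64(0.08637757623230273), {-2: np.float64(0.6095), -1: np.float64(0.6102), 0: np.float64(0.6094), 1: np.float64(0.6094), 2: np.float64(0.6091), 3: np.float64(0.6098)}, np.float64(0.7301485342402912), array([-0.14029227,  0.15827351]), np.float64(0.03405645374530761))
jar 0.4785063564777374 0.03685135021805763 0.021697599440813065 0.04105951203651757
(336, 200) [ 0.6704 -0.1208  0.0353] [  50.5 -180.1]
(258, 240) [ 0.6353 -0.0666  0.0331] [  20.2 -123.1]
(188, 240) [0.6182 0.0008 0.0007] [  9.  -54.5]
(400, 236) [ 0.6489 -0.1691  0.0378] [  24.9 -226.4]
(450, 236) [ 0.6529 -0.2064  0.04  ] [  25.6 -263.8]
(358, 236) [ 0.6384 -0.1416  0.0135] [  16.8 -198.1]
```

```bash
sed -i 's/^O=.*/O=np.array([.6037,.0530]);TH=.0863/' plan.py
python3 plan.py .03 -.178 .04 0
python3 -m crank '[[[0.1,0.3,3],[0,0,0],1],[[0,0,3],[0,0,0],1],[[0,0,3],[0,0,0],1],[[0,0,1.4],[0,0,0],1],[[0,0,0],[0,0,0],1]]'
python3 plan.py .03 -.178 .035 0
```

```text
t 2.7 rack xy mm [  26.9 -172.9] z 148.7 F [-0.1 -0.3  0.1] gap 0.0003
shift now-axes cm [ 0.36  0.53 10.86] final-axes cm [ 0.31  0.51 10.87] turn deg [-0.14  0.3  -0.01]
time_s: 3.2
tcp_pos: [0.6472, -0.1207, 0.0468]
tcp_rot: [-0.0, 0.999, 0.043, -0.001]
wrist_force: [0.1, -0.0, -0.0]
finger_gap: 0.0002
t 3.2 rack xy mm [  28.3 -176.8] z 46.8 F [ 0.1 -0.  -0. ] gap 0.0002
shift now-axes cm [0.17 0.12 1.18] final-axes cm [0.17 0.12 1.18] turn deg [-0.06  0.13 -0.07]
```

```bash

python3 -m crank '[[[0,0,0.5],[0,0,0],1],[[0,0,0.3],[0,0,0],1],[[0,0,0.2],[0,0,0],1],[[0,0,0.1],[0,0,0],1],[[0,0,0],[0,0,0],1]]'
python3 plan.py .03 -.178 .035 0
```

```text
time_s: 3.7
tcp_pos: [0.6477, -0.1206, 0.0369]
tcp_rot: [0.0, 0.999, 0.043, 0.0]
wrist_force: [0.1, 0.4, -0.1]
finger_gap: -0.0001
t 3.7 rack xy mm [  28.9 -176.8] z 36.9 F [ 0.1  0.4 -0.1] gap -0.0001
shift now-axes cm [0.11 0.12 0.19] final-axes cm [0.11 0.12 0.19] turn deg [ 0.01 -0.02 -0.04]
```

```bash

for i in 1; do python3 -m crank '[[[0,0,0.1],[0,0,0],1],[[0,0,0.1],[0,0,0],1],[[0,0,0.1],[0,0,0],1],[[0,0,0],[0,0,0],1]]'; done
python3 plan.py .03 -.178 .035 0
```

```text
time_s: 4.1
tcp_pos: [0.6479, -0.1207, 0.0349]
tcp_rot: [0.0, 0.999, 0.043, 0.0]
wrist_force: [-2.8, 0.9, 7.7]
finger_gap: 0.0
t 4.1 rack xy mm [  29.  -176.9] z 34.9 F [-2.8  0.9  7.7] gap 0.0
shift now-axes cm [ 0.1   0.11 -0.01] final-axes cm [ 0.1   0.11 -0.01] turn deg [ 0.04 -0.05 -0.04]
```

Wire g is touched (7.7 N at z 34.9 mm). Next are wires f and e, each with a look at the force.

```bash

python3 -m crank '[[[0,0,0],[0,0,0],1],[[0,0,-1.5],[0,0,0],1],[[0,-3,0],[0,0,0],1],[[0,-3,0],[0,0,0],1],[[0,0,0],[0,0,0],1],[[0,0,0.9],[0,0,0],1],[[0,0,0.4],[0,0,0],1],[[0,0,0.1],[0,0,0],1],[[0,0,0.1],[0,0,0],1],[[0,0,0],[0,0,0],1]]'
python3 plan.py .03 -.118 .035 0
```

```text
time_s: 5.1
tcp_pos: [0.6425, -0.0616, 0.0348]
tcp_rot: [-0.0, 0.999, 0.042, 0.0]
wrist_force: [-5.2, 3.4, 13.1]
finger_gap: -0.0004
t 5.1 rack xy mm [  28.7 -117.6] z 34.8 F [-5.2  3.4 13.1] gap -0.0004
shift now-axes cm [ 0.13  0.04 -0.02] final-axes cm [ 0.13  0.04 -0.02] turn deg [-0.01 -0.01 -0.11]
```

```bash

python3 -m crank '[[[0,0,-1.5],[0,0,0],1],[[0,-3,0],[0,0,0],1],[[0,-3,0],[0,0,0],1],[[0,0,0],[0,0,0],1],[[0,0,0.9],[0,0,0],1],[[0,0,0.4],[0,0,0],1],[[0,0,0.1],[0,0,0],1],[[0,0,0.1],[0,0,0],1],[[0,0,0],[0,0,0],1]]'
python3 plan.py .03 -.058 .035 0
```

```text
time_s: 6.0
tcp_pos: [0.6374, -0.0024, 0.0347]
tcp_rot: [0.0, 0.999, 0.042, 0.0]
wrist_force: [-5.5, 0.8, 15.4]
finger_gap: -0.0
t 6.0 rack xy mm [ 28.8 -58.1] z 34.7 F [-5.5  0.8 15.4] gap -0.0
shift now-axes cm [ 0.12 -0.01 -0.03] final-axes cm [ 0.12 -0.01 -0.03] turn deg [ 0.01 -0.   -0.13]
```

```bash

python3 -m crank '[[[0,0,-3],[0,0,0],1],[[0,0,-3],[0,0,0],0.9],[[0,0,-3],[0,0,0],0.82],[[-4.06,-1.34,0],[0,0,0],0.82],[[-4.06,-1.34,0],[0,0,0],0.82],[[-4.06,-1.34,0],[0,0,0],0.82],[[-4.06,-1.34,0],[0,0,0],0.82],[[-4.06,-1.34,0],[0,0,0],0.82],[[0,0,0],[0,0,5.8],0.82],[[0,0,0],[0,0,5.8],0.82],[[0,0,0],[0,0,5.8],0.82],[[0,0,0],[0,0,0],0.82]]'
python3 plan.py -.174 .009 .010 -17.5
python3 - <<'E'
from plan import *
s=robot.read_state(); im=snap('wrist','w2.png'); W=wcloud(im,s);P=W.reshape(-1,3)
c=(.478,.036)
t=P[(np.hypot(P[:,0]-c[0],P[:,1]-c[1])<.035)&(P[:,2]>.036)&(P[:,2]<.05)]
(cx,cy),r=cv2.minEnclosingCircle(t[:,:2].astype(np.float32)); print('jar',cx,cy,r,w2rk((cx,cy))*1000)
a=snap('scene','s2.png')
E
```

```text
time_s: 7.2
tcp_pos: [0.4296, 0.0475, 0.1233]
tcp_rot: [0.0, 0.994, -0.11, -0.0]
wrist_force: [-0.2, -0.4, -0.1]
finger_gap: 0.0155
t 7.2 rack xy mm [-174.     9.5] z 123.3 F [-0.2 -0.4 -0.1] gap 0.0155
shift now-axes cm [ 0.02  0.05 11.33] final-axes cm [1.000e-02 5.000e-02 1.133e+01] turn deg [ 0.01  0.03 -0.07]
jar 0.4761698246002197 0.03550361841917038 0.022146711125969887 [-128.56363163   -6.43907034]
```

View pics/w2.png

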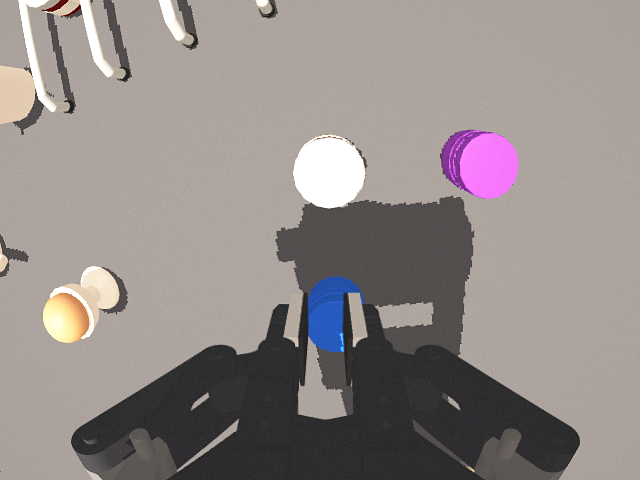

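```bash

python3 -m crank '[[[0,0.15,3],[0,0,0],0.82],[[0,0,3],[0,0,0],0.82],[[0,0,3],[0,0,0],0.82],[[0,0,1.5],[0,0,0],0.82],[[0,0,0.7],[0,0,0],0.82],[[0,0,0],[0,0,0],0.82]]'
python3 plan.py -.05 -.03 .012 -17.5
python3 - <<'E'
from plan import *
snap('wrist','w3.png'); snap('side','d3.png')
E
```

```text
time_s: 7.9
tcp_pos: [0.429, 0.0467, 0.0111]
tcp_rot: [-0.0, 0.994, -0.108, -0.001]
wrist_force: [0.6, -0.3, 0.3]
finger_gap: 0.0154
t 7.9 rack xy mm [-174.6    8.8] z 11.1 F [ 0.6 -0.3  0.3] gap 0.0154
shift now-axes cm [13.05 -0.03 -0.11] final-axes cm [13.05 -0.05 -0.09] turn deg [0.01 0.08 0.11]
```

View pics/w3.png

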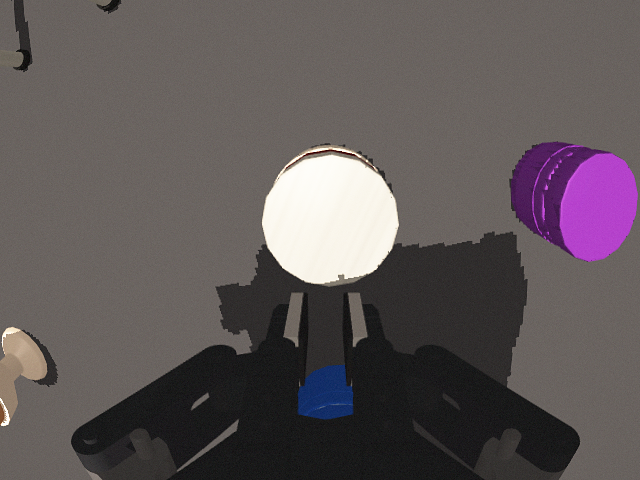

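View pics/d3.png

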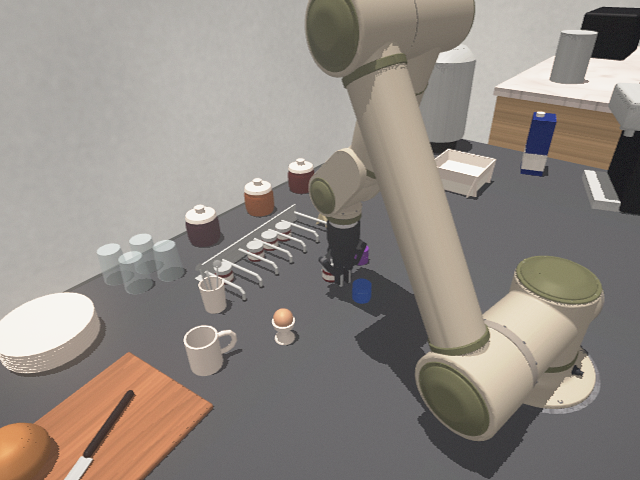

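```bash

python3 -m crank '[[[0.8,0,0],[0,0,0],0.82],[[0.4,0,0],[0,0,0],0.82],[[0.4,0,0],[0,0,0],0.82],[[0.4,0,0],[0,0,0],0.82],[[0.6,0,0],[0,0,0],0.82],[[0.8,0,0],[0,0,0],0.82],[[0.8,0,0],[0,0,0],0.82],[[0.8,0,0],[0,0,0],0.82],[[0.4,0,0],[0,0,0],0.82],[[0,0,0],[0,0,0],0.82]]'
cat > jar.py <<'E'
from plan import *
import sys
s=robot.read_state(); im=snap('wrist',sys.argv[1]); W=wcloud(im,s);P=W.reshape(-1,3)
T=rot(s); q=T.inv().apply(P-s['tcp_pos'])
t=P[(q[:,0]>.012)&(q[:,0]<.075)&(abs(q[:,1])<.035)&(P[:,2]>.037)&(P[:,2]<.05)]
hsv=0
(cx,cy),r=cv2.minEnclosingCircle(t[:,:2].astype(np.float32)); print('jar',round(cx,4),round(cy,4),'r',round(r,4),'rack',(w2rk((cx,cy))*1000).round(1),'tool',T.inv().apply(np.r_[cx,cy,.042]-s['tcp_pos']).round(4))
E
python3 jar.py w4.png; python3 plan.py -.05 -.03 .012 -17.5
```

```text
time_s: 9.0
tcp_pos: [0.4825, 0.035, 0.0116]
tcp_rot: [0.0, 0.994, -0.109, 0.0]
wrist_force: [-0.0, 0.1, 0.1]
finger_gap: 0.0158
jar 0.5136 0.0286 r 0.0227 rack [-91.8 -16.5] tool [ 0.0318 -0.0005 -0.0304]
t 9.05 rack xy mm [-122.8   -7.3] z 11.6 F [0.8 0.4 0.9] gap 0.015
shift now-axes cm [ 7.63 -0.02 -0.04] final-axes cm [ 7.63 -0.02 -0.04] turn deg [-0.    0.    0.05]
```

View pics/w4.png

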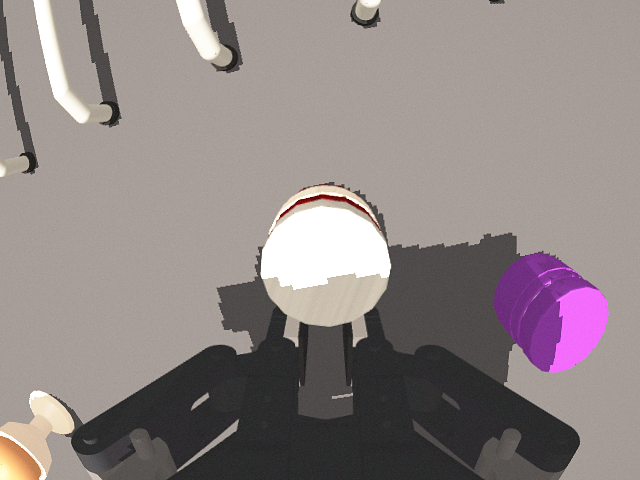

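The jar is nested against the two fingertips and upright, and the push is running straight. I'll continue another 44 mm.

```bash

python3 -m crank '[[[0.4,0,0],[0,0,0],0.82],[[0.8,0,0],[0,0,0],0.82],[[0.8,0,0],[0,0,0],0.82],[[0.8,0,0],[0,0,0],0.82],[[0.8,0,0],[0,0,0],0.82],[[0.5,0,0],[0,0,0],0.82],[[0.3,0,0],[0,0,0],0.82],[[0,0,0],[0,0,0],0.82]]'
python3 jar.py w5.png; python3 plan.py -.095 -.03 .012 0
```

```text
time_s: 9.85
tcp_pos: [0.5251, 0.0256, 0.0116]
tcp_rot: [0.0, 0.994, -0.109, 0.0]
wrist_force: [-0.1, -0.7, 0.5]
finger_gap: 0.0153
jar 0.5557 0.0188 r 0.0232 rack [-50.7 -30. ] tool [ 0.0314 -0.     -0.0304]
t 9.9 rack xy mm [-81.  -20.4] z 11.6 F [0.1 0.1 0.2] gap 0.0154
shift now-axes cm [-1.05  1.33 -0.04] final-axes cm [-1.4   0.96 -0.04] turn deg [  0.     0.   -17.44]
```

View pics/w5.png

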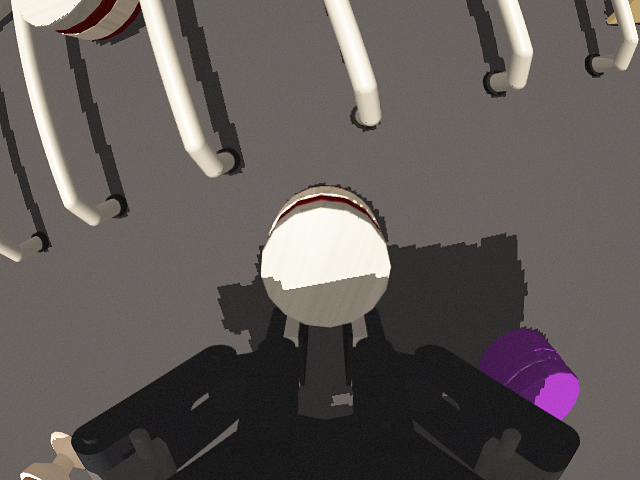

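The jar now stands in line with the gap, with wire e's foot at (366,115) and wire d's at (222,160). The card corner is at (630,10), beyond wire g. Next I back off, square up, and check.

```bash

python3 -m crank '[[[-0.8,0,0],[0,0,0],0.82],[[-0.8,0,0],[0,0,0],0.82],[[0,0,0],[0,0,-5.8],0.82],[[0,0,0],[0,0,-5.8],0.82],[[0,0,0],[0,0,-5.8],0.82],[[0,0.7,0],[0,0,0],0.82],[[0,0.7,0],[0,0,0],0.82],[[0,0,0],[0,0,0],0.82]]'
python3 - <<'E'
from plan import *
from fit import fitrack
s=robot.read_state();im=viewer.get_image('wrist');f=fitrack(wcloud(im,s));print(f)
E
python3 jar.py w6.png; python3 plan.py -.095 -.03 .012 0
```

```text
time_s: 10.7
tcp_pos: [0.5103, 0.0142, 0.0117]
tcp_rot: [0.0, 0.999, 0.041, 0.0]
wrist_force: [-0.3, 0.1, -0.4]
finger_gap: 0.0156
jar 0.5495 0.0208 r 0.0294 rack [-56.8 -27.4] tool [ 0.0396 -0.0029 -0.0303]
t 10.8 rack xy mm [-96.4 -29.9] z 11.7 F [-1.   0.4 -0. ] gap 0.0155
shift now-axes cm [ 0.14  0.01 -0.03] final-axes cm [ 0.14  0.01 -0.03] turn deg [-0.    0.   -0.15]
  return _methods._mean(a, axis=axis, dtype=dtype,
  ret = ret.dtype.type(ret / rcount)
Traceback (most recent call last):
  File "fit.py", line 16, in fitrack
    return best.fun,y0,th,fr,np.median(xr(pl)),np.percentile(yr(pl),[.5,99.5]),np.median(w[on][:,2])
                                               ~~~~~~~~~~~~~^^^^^^^^^^^^^^^^^^
IndexError: index -1 is out of bounds for axis 0 with size 0
```

View pics/w6.png

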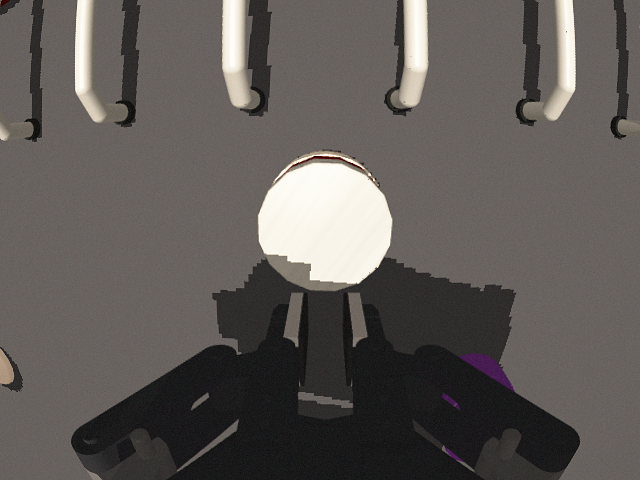

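```bash

python3 -m crank '[[[0.8,0,0],[0,0,0],0.82],[[0.4,0,0],[0,0,0],0.82],[[0.4,0,0],[0,0,0],0.82],[[0.4,0,0],[0,0,0],0.82],[[0.8,0,0],[0,0,0],0.82],[[0.8,0,0],[0,0,0],0.82],[[0.8,0,0],[0,0,0],0.82],[[0.6,0,0],[0,0,0],0.82],[[0.4,0,0],[0,0,0],0.82],[[0,0,0],[0,0,0],0.82]]'
python3 jar.py w7.png; python3 plan.py .0066 -.03 .012 0
```

```text
time_s: 11.8
tcp_pos: [0.5647, 0.0198, 0.0116]
tcp_rot: [0.0, 0.999, 0.043, 0.0]
wrist_force: [-0.2, -0.6, 0.7]
finger_gap: 0.0153
jar 0.5959 0.024 r 0.0235 rack [-10.2 -28.2] tool [ 0.0315 -0.0015 -0.0304]
t 11.85 rack xy mm [-42.1 -29.7] z 11.6 F [ 0.7 -0.1 -0.2] gap 0.0156
shift now-axes cm [ 4.87  0.03 -0.04] final-axes cm [ 4.87  0.03 -0.04] turn deg [ 0.   -0.01 -0.04]
```

View pics/w7.png

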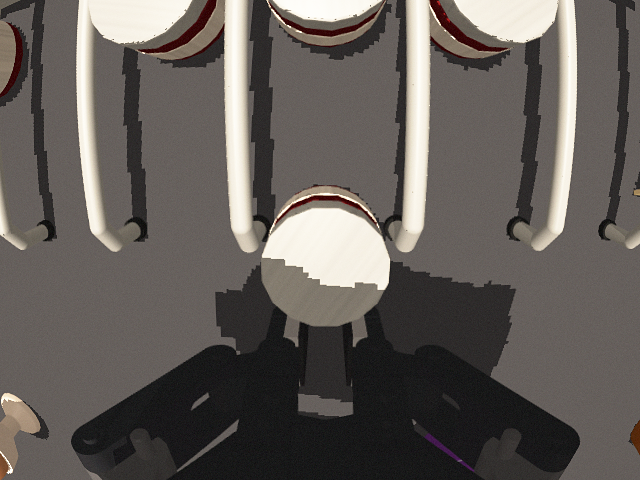

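```bash
python3 - <<'E'
from plan import *
s=robot.read_state();im=viewer.get_image('wrist');W=wcloud(im,s)
q=rot(s).inv().apply(W.reshape(-1,3)-s['tcp_pos']); q=q[(abs(q[:,0])<.045)&(abs(q[:,1])<.08)&(q[:,2]<-.0)]
q=q[q[:,0]<.012]
for lo in range(10,75,5):
    m=(abs(q[:,1])*1000>=lo)&(abs(q[:,1])*1000<lo+5)
    if m.any(): print(lo,m.sum(),'z above tip mm min',(-q[m,2]*1000).min().round(1),np.percentile(-q[m,2]*1000,2).round(1),'xmax',(q[m,0]*1000).max().round(1))
E
```

```text
10 1141 z above tip mm min 13.8 22.5 xmax 12.0
15 1018 z above tip mm min 8.3 10.6 xmax 12.0
20 1736 z above tip mm min 8.1 13.4 xmax 12.0
25 3016 z above tip mm min 40.4 43.1 xmax 12.0
30 2765 z above tip mm min 42.9 51.6 xmax 12.0
35 3786 z above tip mm min 43.7 50.9 xmax 12.0
40 6069 z above tip mm min 47.5 54.0 xmax 12.0
45 2692 z above tip mm min 56.2 62.9 xmax 12.0
50 2528 z above tip mm min 63.8 70.6 xmax 12.0
55 1210 z above tip mm min 73.6 77.1 xmax 12.0
60 349 z above tip mm min 81.3 82.4 xmax 12.0
65 1 z above tip mm min 92.5 92.5 xmax 10.8
```

```bash

python3 -m crank '[[[-0.3,0,0],[0,0,0],0.88],[[0,0,0],[0,0,0],0.88],[[0.4,0,0],[0,0,0],0.88],[[0.5,0,0],[0,0,0],0.88],[[0.6,0,0],[0,0,0],0.88],[[0.6,0,0],[0,0,0],0.88],[[0.6,0,0],[0,0,0],0.88],[[0.3,0,0],[0,0,0],0.88],[[0,0,0],[0,0,0],0.88]]'
python3 jar.py w8.png; python3 plan.py .0066 -.03 .012 0
```

```text
time_s: 12.8
tcp_pos: [0.5915, 0.0221, 0.0116]
tcp_rot: [0.0, 0.999, 0.043, 0.0]
wrist_force: [0.5, -0.7, 0.6]
finger_gap: 0.0103
jar 0.6242 0.0251 r 0.0227 rack [ 18.  -29.6] tool [ 0.0328 -0.0002 -0.0304]
t 12.85 rack xy mm [-15.1 -29.7] z 11.5 F [ 0.5 -0.5 -0.1] gap 0.0102
shift now-axes cm [ 2.17  0.03 -0.05] final-axes cm [ 2.17  0.03 -0.05] turn deg [-0.   -0.   -0.04]
```

View pics/w8.png

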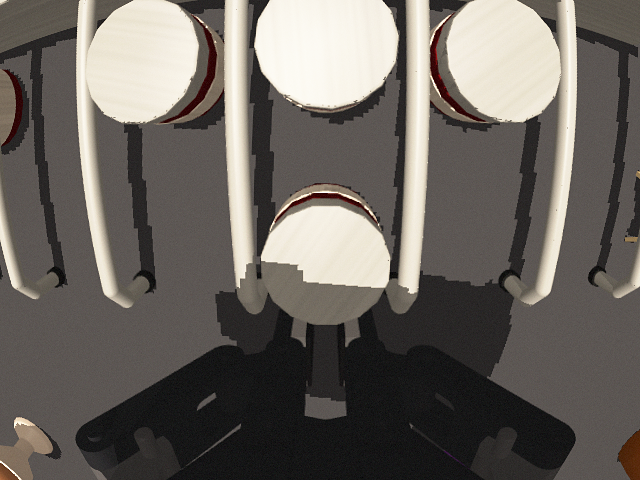

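```bash

python3 -m crank '[[[0.4,0,0],[0,0,0],0.88],[[0.6,0,0],[0,0,0],0.88],[[0.6,0,0],[0,0,0],0.88],[[0.4,0,0],[0,0,0],0.88],[[0.2,0,0],[0,0,0],0.88],[[0,0,0],[0,0,0],0.88]]'
python3 jar.py w9.png; python3 plan.py .0066 -.03 .012 0
```

```text
time_s: 13.45
tcp_pos: [0.6133, 0.024, 0.0116]
tcp_rot: [0.0, 0.999, 0.043, 0.0]
wrist_force: [-0.4, -0.7, 0.2]
finger_gap: 0.0101
jar 0.6586 0.0286 r 0.0353 rack [ 52.6 -29. ] tool [ 0.0455 -0.0007 -0.0304]
t 13.5 rack xy mm [  6.8 -29.7] z 11.6 F [-1.1 -0.1  0.5] gap 0.0105
shift now-axes cm [-0.02  0.03 -0.04] final-axes cm [-0.02  0.03 -0.04] turn deg [-0.   -0.   -0.04]
```

View pics/w9.png

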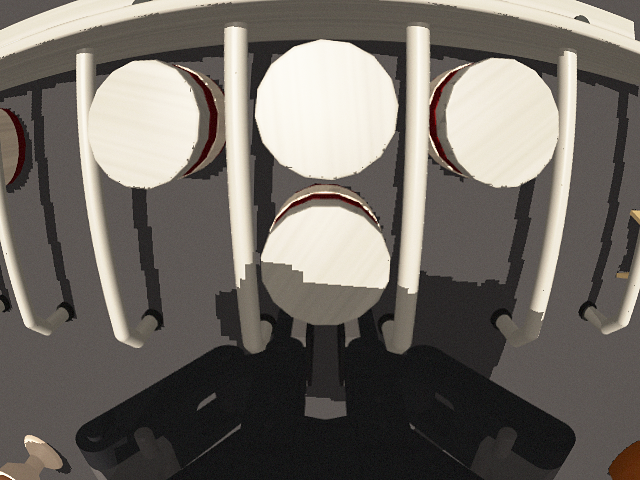

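The jar is in the gap with clear counter between it and the stock jar. The radius fit here picked up the stock jar as well, so I won't use it. I'll back straight out, lift and check from the fixed cameras.

```bash

python3 -m crank '[[[-0.5,0,0],[0,0,0],0.88],[[-1.5,0,0],[0,0,0],0.88],[[-2,0,0],[0,0,0],0.88],[[-2,0,0],[0,0,0],0.88],[[0,0,-3],[0,0,0],0.88],[[0,0,-4],[0,0,0],0.88],[[0,0,-4],[0,0,0],0.88],[[-2,0,-4],[0,0,0],0.88],[[-2,0,0],[0,0,0],0.88],[[0,0,0],[0,0,0],0.88]]'
python3 - <<'E'
from plan import *
z=np.load('c1.npz')
a=snap('scene','s9.png');b=snap('side','d9.png')
c=a['color'][140:360,200:500]; cv2.imwrite('pics/crop9.png',cv2.cvtColor(cv2.resize(c,None,fx=2.6,fy=2.6),cv2.COLOR_RGB2BGR))
s=robot.read_state(); w=viewer.get_image('wrist');
for k,C in (('s0',z['s']),('s',cloud(a)),('d0',z['d']),('d',cloud(b)),('w',wcloud(w,s))):
    P=C.reshape(-1,3);P=P[~np.isnan(P[:,0])]; q=np.array([[np.cos(TH),np.sin(TH)],[-np.sin(TH),np.cos(TH)]])@(P[:,:2]-O).T*1000
    for n,x,y,zl,zh,R in (('jar',38,-30,.0385,.048,24),('stock3',97,-30,.0385,.048,26),('stock2',97,30,.0385,.048,26),('stock4',97,-90,.0385,.048,26),('blue',-231,20,.037,.05,30),('purple',-151,-108,.037,.05,30)):
        m=(np.hypot(q[0]-x,q[1]-y)<R)&(P[:,2]>zl)&(P[:,2]<zh)
        if m.sum()>20:
            (cx,cy),r=cv2.minEnclosingCircle(q[:,m].T.astype(np.float32)); print(k,n,round(cx,1),round(cy,1),'r',round(r,1),m.sum())
E
```

```text
time_s: 14.5
tcp_pos: [0.5115, 0.0155, 0.1627]
tcp_rot: [0.0, 0.999, 0.043, 0.0]
wrist_force: [0.1, 0.1, -0.6]
finger_gap: 0.0103
s0 stock3 92.9 -30.8 r 22.1 328
s0 stock2 92.5 29.6 r 23.1 301
s0 stock4 92.9 -87.4 r 23.7 339
s0 blue -229.5 18.6 r 24.3 244
s0 purple -151.1 -109.0 r 23.1 284
s jar 40.6 -30.4 r 22.0 287
s stock3 93.0 -30.9 r 22.2 322
s stock2 91.1 29.9 r 22.6 303
s stock4 93.6 -89.8 r 22.8 341
s blue -237.2 15.3 r 10.2 32
s purple -152.0 -109.0 r 23.2 288
d0 stock3 97.4 -27.8 r 25.6 114
d0 stock2 97.0 30.8 r 25.5 120
d0 stock4 96.2 -89.3 r 25.1 90
d0 blue -231.1 23.6 r 22.4 203
d0 purple -150.9 -105.6 r 22.9 150
d jar 38.1 -28.2 r 22.2 113
d stock3 97.2 -28.9 r 25.8 121
d stock2 96.6 30.1 r 25.5 120
d stock4 97.1 -89.5 r 25.9 99
d blue -231.7 22.8 r 23.4 205
d purple -149.7 -105.3 r 23.8 149
w jar 39.8 -29.3 r 22.0 2898
w stock3 75.1 -30.2 r 13.6 147
w stock2 78.5 31.6 r 17.9 318
w stock4 77.8 -90.6 r 15.8 292
w purple -152.6 -107.0 r 22.6 1939
```

View pics/crop9.png

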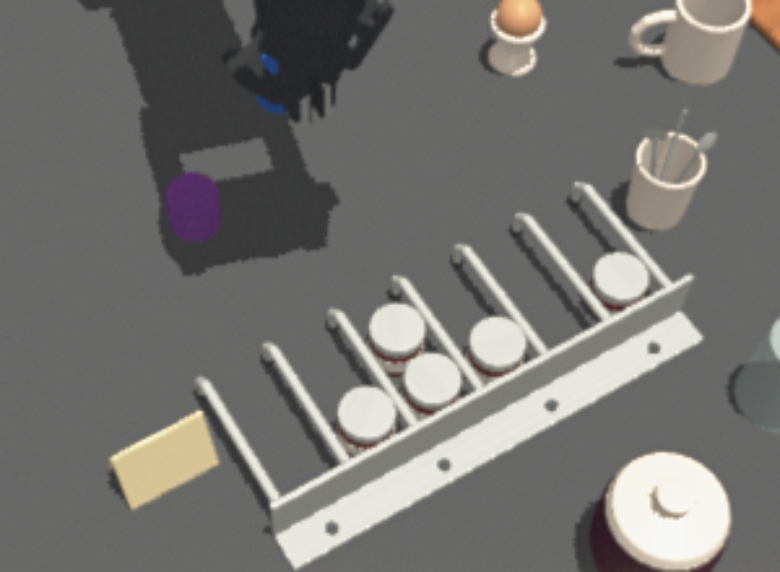

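View pics/d9.png

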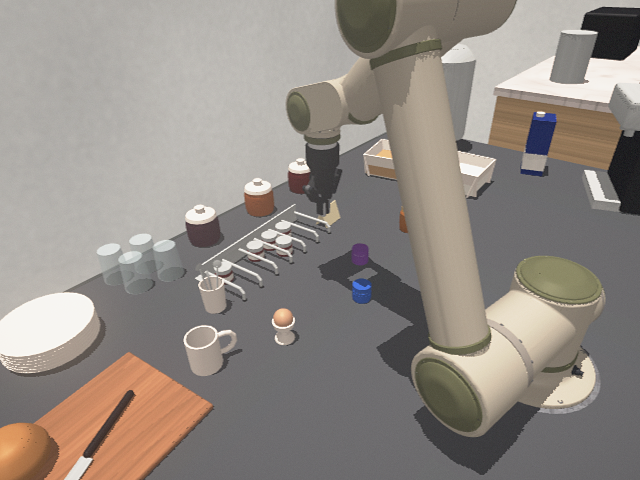

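The jar stands in the third gap from the card, at crop pixel (397,330), about 40 mm behind the front line and upright. Everything else is where it was, and the arm is clear.

```bash
python3 -c "
from cell import robot
print(robot.job_done())"
```

```text
the job is handed in; nothing more can be done
None
```

The spare jam jar now stands upright in the third gap from the card, and the job is handed in at about 14.7 s of the 64 s allowed.

- **Counting:** With the fingers shut, I pressed from above on the end wire beside the card (wire g), then wires f and e. I lifted the tip 15 mm between them rather than sliding it along. The upward forces were about 8, 13 and 15 N, each at about 35 mm height, which matches the wire tops.
- **Pushing:** I pushed the jar with two slightly open fingertips, first diagonally until it was in line with the gap, then straight in. It was never lifted or tipped. I then backed the arm out and raised it clear.
- **Final position:** The three cameras put the jar's centre 38–41 mm behind the front line and at y = −28 to −30 mm, where the gap's centre is −30 mm. That puts it wholly between the wires, about 12 mm short of the stock jar behind it.
- **Other things:** The purple jar and the three stock jars I measured are unmoved within measuring error. The fourth stock jar and the rest of the tableware I checked only by eye; what was in view looked unchanged.

**Checks that failed or disagreed:**
- The scene and side cameras differed by about 6 mm sideways in absolute position. I settled this with the wrist camera and positions relative to the rack.
- One wrist measurement of the jar was thrown out because it picked up the stock jar behind.
- One rack re-fit failed because the back plate was out of view; I checked the line-up by eye in that picture instead.
- The last scene view of the blue jar was partly hidden by the gripper, but the side camera shows it unmoved.

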